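# Square two plates into a corner jig

## Robot

A 7-joint arm with a two-finger parallel gripper is mounted at the origin on the work surface. World frame = base frame: x ahead of the robot, y to its left, z up, the work surface at z = 0. Lengths are in m, angles in rad, forces in N, time in s.
With the tool pointing down it reaches from about 0.4 to 0.875 m from the base axis. Payload 19.3 kg.
Tool frame: the origin (TCP) lies midway between the tips of the shut fingers; the grasp point (between the pads) lies 19 mm behind it; z points along the fingers, y is the direction in which the jaws open and shut (so a half turn about z gives the same grasp; the last joint's range is limited). The gripper opens to 85 mm and grips with 20 to 120 N. Pads are 22 mm wide; open, the fingers measure 114 mm over their backs; the gripper's body (76 mm by 85 mm) begins 54 mm behind the grasp point. The pads swing forward as they close: fully open they stand 13 mm farther back than shut.
Start: joints at [1.138, 0.521, -0.036, 1.599, 0.021, 1.021, -0.113], TCP at [0.222, -0.584, 0.231] pointing down, gripper open.
Joint ranges: [-2.91, 2.91], [-0.3, 2.13], [-1.5, 1.42], [0.17, 2.43], [-1.26, 4.41], [0.16, 1.93], [-2.52, 2.52]. Speed limits (rad/s): [1.89, 1.89, 2.39, 2.39, 3.01, 3.01, 3.01].

## Interface

Orientations are given as [roll, pitch, yaw] about the fixed x, y, z axes, in that order (R = Rz(yaw) Ry(pitch) Rx(roll)).
In Python, from workcell import bot gives the robot as it stands.
- The arm moves only by the tool servo_tool, never from a script. Its argument "plan" is a list of rows, each a list of 5 numbers: the shift along the world's x, y, z in mm, then the turn about the world's z in rad, then the gripper's target within -1 to 1 (shut at 1, half-way at 0, fully open at -1). In form: [[tx, ty, tz, yaw, jaw], ...]. A call has exactly 10 rows; each row is the pose to reach, as a shift and turn from the pose commanded when the call began; what a row does not reach only later rows make up. A row lasts 1/12 s, in which the tool goes at most 41.7 mm and 7.16 degrees, less where a joint would pass 70% of its speed; a pose out of reach is approached as far as the arm can. A call with a gripper value outside its range is refused whole. The fingers move at their own pace and stop on an object; "squeeze" is the grip in N (left out, the last holds). Time passes only in rows, so rows that repeat a pose let the fingers close, or fill a call up. It gives the time, the measured TCP pose, the force and the opening at its end, in the units of the state.
- bot.observe(): the state, without advancing time (a new reading comes with each control period).
- bot.grab_frame(name): name is "side" or "top" or "wrist"; returns the picture (384x512x3 uint8, blue, green, red); there is no depth.
- bot.calibration(name): a dict with "fx", "fy", "cx", "cy" (pixels), "T" (4x4, takes a point from camera to world coordinates). Camera axes: x right, y down, z forward; pixel columns grow to the right and rows downward; lengths in m; the calibration is good to about 2 mm. A picture is of the moment at which its call begins: read the wrist's pose just before it. calibration takes no time and is no camera call; for the wrist camera it gives the pose at the moment of the call.
- bot.job_done(): hands the job in, once; it reports no verdict.
The state is a dict: "clock": time; "qpos": joint angles; "qd": joint speeds; "joint_efforts": joint torques, N m; "position": TCP position; "tool_rot": TCP orientation; "force": force on the tool from outside, world axes, zero at the start; "moment": the same for the moment, N m; "grip_width": finger opening in m.
Only numpy, scipy, OpenCV 4.12 (cv2) and the standard library are available. Lean on these libraries where they do the work, as an engineer would, in place of code of your own. Each camera call takes 0.05 s, during which the arm holds its last target.

## Task

One metal plate lies loose and askew in the corner jig and a second one waits in the blue cradle. Stack the second plate flat on the first in the jig, both with the orange end in the corner, and square both up: end touching the red end fence and long side touching the red side fence. Let go of them, and leave the meter, the mouse and the jar where they are.

Things in the scene. Friction and masses are not known exactly. Their poses are not given: they have to be found in the camera images.
- first: the first plate; its origin is the centre of its underside, axes as first_mid.
- second: the second plate; its origin is the centre of its underside, axes as second_mid.
- first_mid (a point): aluminium plate with a 26 mm wide orange band and two black dots at one end, 170 x 56 x 14 mm, 0.25 to 0.45 kg; this point is its centre (half-way up, 7 mm from either face); x runs along its length to the orange end, y across its width, z up. It starts loose on the jig's bed, 4 to 14 mm short of the end fence and off the side fence, turned up to 0.03 rad from the jig; the side gap is 4 to 8 mm.
- first_orange (a point): middle of the orange end face of the first plate, 85 mm from its centre along its x.
- second_mid (a point): aluminium plate with a 26 mm wide orange band and two black dots at one end, 170 x 56 x 14 mm, 0.25 to 0.45 kg; this point is its centre (half-way up, 7 mm from either face); x runs along its length to the orange end, y across its width, z up. It starts flat in the blue cradle, its orange half clear of the walls.
- second_orange (a point): middle of the orange end face of the second plate, 85 mm from its centre along its x.
- jig_corner (a point): inner corner of the jig (fixed), where the inner faces of the two red fences meet the grey bed, 16 mm above the bench. x points out through the end fence, y out through the side fence. Fences 12 mm thick, 36 mm high; the side fence reaches 90 mm back from the corner (x -90 to 0). A squared plate has its centre at x -85, y -28, z 7 mm (lower plate) or 21 mm (upper).
- jig_guide (a point): top inner edge, half-way along, of the jig's black guide wall: 90 mm long, 12 mm thick, 36 mm above the bed, parallel to the side fence and 68 mm from it. It leaves the orange half of a plate 12 mm of sideways play, too little for a finger beside it.
- jig_tongue (a point): top of the jig's grey tongue, 16 mm above the bench, 135 mm behind the end fence; axes as jig_corner. The tongue carries the bare half of a plate: 46 mm wide, from 90 to 180 mm behind the end fence, with no walls, so a plate in the jig can be gripped across its width there.
- cradle_bed (a point): centre of the blue cradle's bed (fixed), 16 mm above the bench, under the centre of the second plate; x points the way the orange end points. Two cheeks, 12 mm thick and 30 mm high, stand about 5 mm off the plate's long sides from x -90 to +5 mm: no finger fits beside the bare half. Nothing covers the plate: it lifts straight out.
- cradle_tongue (a point): top of the cradle's 46 mm wide tongue, x 5 to 77 mm from cradle_bed, this point at 41 mm. It carries the orange half and has no walls, so the plate in the cradle can be gripped across its width there. The bench between cradle and jig is clear, wide enough to lay a plate down pointing straight ahead.
- meter_mid (a point): bystander: yellow hand meter lying flat, 170 x 85 x 36 mm; its centre.
- mouse_mid (a point): bystander: black computer mouse, 100 x 60 x 34 mm; its centre.
- jar_mid (a point): bystander: clear jar with red lid, 64 mm across, 85 mm high; its centre.
There are look-alikes about, which are no part of the job. What is shaped like the first but pink or yellow is not meant.

How it is judged:
At the end, for the whole second after the job is handed in: Both plates lie flat in the jig, the second on the first, orange ends at the end fence; each is within 1.8 mm of touching the end fence and the side fence and turned no more than 0.022 rad from them, lies within 2 mm of its height, and is released and at rest (x of first_mid in the frame of jig_corner between -0.0868 and -0.083 m and y of first_mid in the frame of jig_corner between -0.0298 and -0.026 m and z of first_mid in the frame of jig_corner between 0.005 and 0.009 m and x of each of first_orange, second_orange in the frame of jig_corner above -0.01 m and angle between the x axis of each of first_mid, second_mid and the x axis of jig_corner, either way round below 0.022 rad and angle between each of first_mid, second_mid's own z axis and vertical below 0.03 rad and x of second_mid in the frame of jig_corner between -0.0868 and -0.083 m and y of second_mid in the frame of jig_corner between -0.0298 and -0.026 m and z of second_mid in the frame of jig_corner between 0.019 and 0.023 m and contact force between each of first, second and the fingers below 0.1 N and linear speed of each of first, second below 0.02 m/s).
It fails at once if the yellow meter is pushed more than 20 mm from its place (distance of meter_mid from where it was at the start of the episode above 0.02 m).
It fails at once if the mouse is pushed more than 20 mm from its place (distance of mouse_mid from where it was at the start of the episode above 0.02 m).
It fails at once if the jar is pushed more than 20 mm from its place (distance of jar_mid from where it was at the start of the episode above 0.02 m).
It also fails if it takes over 58 s, if anything falls off the work surface, if the arm or the gripper's body presses on something with over 40 N, if the wrist force passes 120 N, or if a joint passes its speed limit or range.

## Working session

There is one attempt and no reset: what is moved stays moved. The work goes in short steps, Python scripts to look and compute and a tool call to move; the robot and the scene stay as the last step left them, time stands still between calls to the robot, and variables do not carry over. Pictures are saved under pics/ and viewed, and the job is handed in when it is done.

Besides the shell and the picture viewer there is one more tool, called as name([rows], argument=value, ...), one row to a line, values as JSON. servo_tool: Moves the arm, as the interface text tells. Its arguments: {"type":"object","properties":{"plan":{"type":"array","items":{"type":"array","items":{"type":"number"}}},"squeeze":{"type":"number"}},"required":["plan"]}

```bash
mkdir -p pics; python3 - <<'E'
from workcell import bot
import cv2
s=bot.observe();print(s)
for n in("side","top","wrist"):
    c=bot.calibration(n);print(n,c)
    cv2.imwrite(f"pics/{n}0.png",bot.grab_frame(n))
E
```

```text
{'clock': 0.0, 'qpos': array([ 1.13780108,  0.52203989, -0.03631984,  1.59999932,  0.02117598,
        1.02111955, -0.11280048]), 'qd': array([ 0.00086516, -0.00093596,  0.00027249,  0.00022433, -0.00035202,
       -0.0002428 ,  0.00209831]), 'joint_efforts': array([ 1.17442210e-04, -9.27134943e+01,  1.98042825e+00, -3.69938457e+01,
        1.78204273e-02,  8.11594364e-03, -7.92558978e-06]), 'position': array([ 0.22164977, -0.58400758,  0.23071281]), 'tool_rot': array([-3.14041260e+00,  6.85682179e-05,  3.62765559e-01]), 'force': array([0.15581832, 0.41474889, 0.82554878]), 'moment': array([-0.02789426,  0.03660389,  0.01676964]), 'grip_width': 0.08532363254876991}
side {'fx': 496.8367457915626, 'fy': 496.8367457915626, 'cx': 247.76279200965587, 'cy': 190.98587387008553, 'T': array([[-0.99930342, -0.01005492,  0.03593852,  0.5308048 ],
       [-0.03456711,  0.6123188 , -0.78985492,  1.07896908],
       [-0.0140639 , -0.79054701, -0.61223984,  0.88480875],
       [ 0.        ,  0.        ,  0.        ,  1.        ]])}
top {'fx': 492.0844697220183, 'fy': 492.0844697220183, 'cx': 258.44097105072103, 'cy': 198.84305236185662, 'T': array([[ 0.01559767, -0.99450053,  0.10356351,  0.42229254],
       [-0.99985248, -0.01625847, -0.00553956,  0.02137507],
       [ 0.00719288, -0.10346182, -0.99460742,  1.64489195],
       [ 0.        ,  0.        ,  0.        ,  1.        ]])}
wrist {'fx': 316.90274907626434, 'fy': 316.90274907626434, 'cx': 250.10436228512734, 'cy': 200.58047788633206, 'T': array([[ 0.354555  , -0.90290808, -0.24299743,  0.28145901],
       [-0.9350334 , -0.34287742, -0.09026421, -0.56155561],
       [-0.00181805,  0.25921434, -0.96581811,  0.37295976],
       [ 0.        ,  0.        ,  0.        ,  1.        ]])}
```

View pics/side0.png

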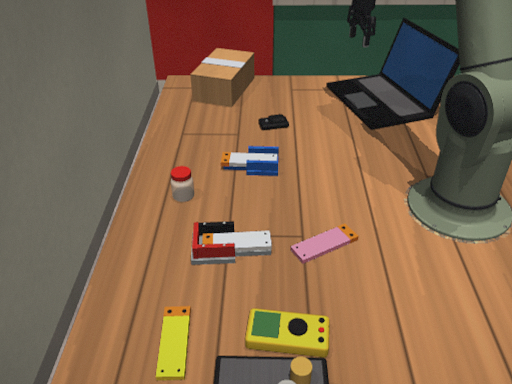

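View pics/top0.png

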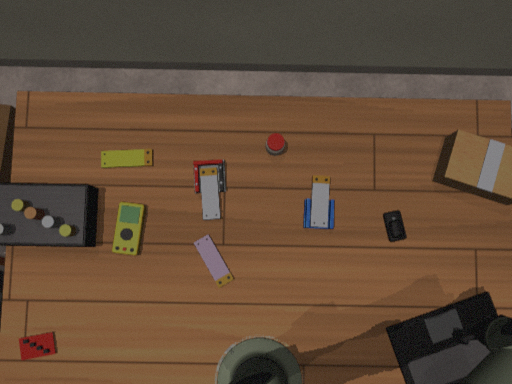

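View pics/wrist0.png

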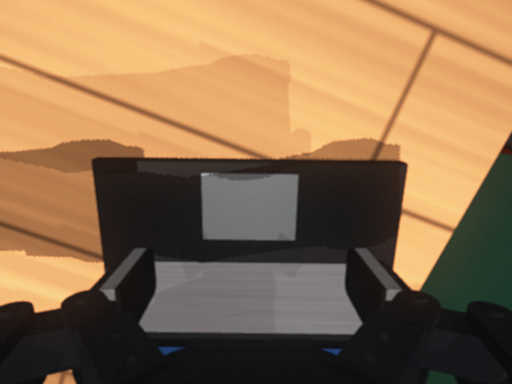

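```bash
cat > h.py <<'E'
import numpy as np, cv2
from workcell import bot
def ray(c,uv,z):
    uv=np.atleast_2d(np.array(uv,float))
    d=np.c_[(uv[:,0]-c['cx'])/c['fx'],(uv[:,1]-c['cy'])/c['fy'],np.ones(len(uv))]@c['T'][:3,:3].T
    o=c['T'][:3,3]
    return o+d*((z-o[2])/d[:,2])[:,None]
def proj(c,P):
    T=np.linalg.inv(c['T']);p=np.atleast_2d(P)@T[:3,:3].T+T[:3,3]
    return np.c_[c['fx']*p[:,0]/p[:,2]+c['cx'],c['fy']*p[:,1]/p[:,2]+c['cy']]
E
python3 - <<'E'
from h import *
i=cv2.imread("pics/top0.png")
cv2.imwrite("pics/top0z.png",cv2.resize(i[120:300,90:350],None,fx=3,fy=3,interpolation=cv2.INTER_CUBIC))
c=bot.calibration("top")
hsv=cv2.cvtColor(i,cv2.COLOR_BGR2HSV)
for nm,m in dict(white=(hsv[...,1]<70)&(hsv[...,2]>130),orange=(hsv[...,0]>12)&(hsv[...,0]<24)&(hsv[...,1]>200)&(hsv[...,2]>150)).items():
    n,l,st,ce=cv2.connectedComponentsWithStats(m.astype(np.uint8))
    for k in range(1,n):
        if st[k,4]>30: print(nm,st[k],ce[k].round(1),ray(c,ce[k],.03).round(3))
E
```

```text
white [478 141  27  50 639] [490.5 165.7] [[ 0.714 -0.759  0.03 ]]
white [201 175  19  44 661] [209.5 196.3] [[0.596 0.174 0.03 ]]
white [311 183  18  44 660] [319.6 204. ] [[ 0.577 -0.19   0.03 ]]
white [ 42 217  11  10  72] [ 47.2 221.4] [[0.505 0.703 0.03 ]]
white [195 236  34  45 551] [211.5 258.1] [[0.394 0.162 0.03 ]]
```

View pics/top0z.png

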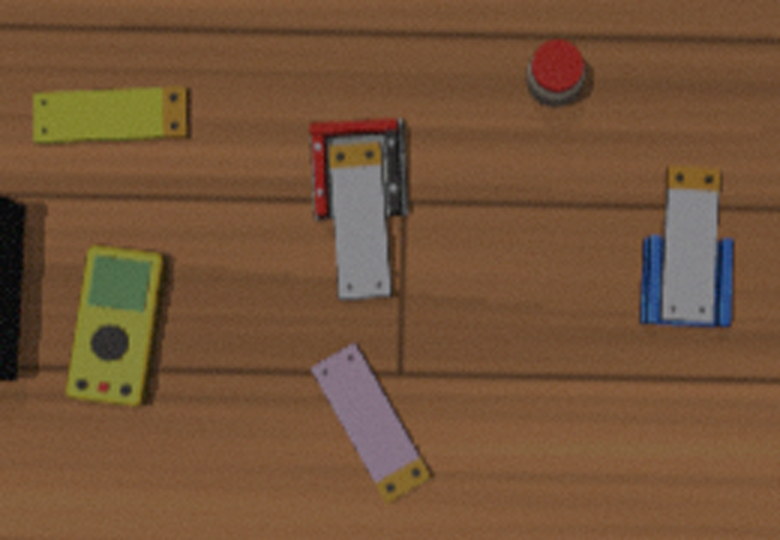

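Candidates in the top view: the first plate is the silver one in the red jig (209,196) and the second is the silver one in the blue cradle (320,204). The yellow (127,158) and pink (213,260) plates are look-alikes. I choose the two silver ones and will check them close up with the wrist camera.

servo_tool([
  [25,25,15,-0.05,-1],
  [50,55,25,-0.1,-1],
  [75,85,25,-0.15,-1],
  [100,115,25,-0.2,-1],
  [125,145,25,-0.25,-1],
  [150,175,25,-0.3,-1],
  [175,205,25,-0.36,-1],
  [200,235,25,-0.363,-1],
  [225,265,25,-0.363,-1],
  [250,295,25,-0.363,-1],
])

```text
clock: 0.98
position: [0.4726, -0.2876, 0.2563]
tool_rot: [3.142, 0.0, -0.0]
force: [0.4, -1.2, -0.1]
grip_width: 0.0851
```

servo_tool([
  [20,33,0,0,-1],
  [40,66,0,0,-1],
  [60,99,0,0,-1],
  [60,110,0,0,-1],
  [60,110,0,0,-1],
  [60,110,0,0,-1],
  [60,110,0,0,-1],
  [60,110,0,0,-1],
  [60,110,0,0,-1],
  [60,110,0,0,-1],
])

```text
clock: 1.82
position: [0.5315, -0.1801, 0.2563]
tool_rot: [3.141, -0.0, -0.001]
force: [-0.1, 0.6, -0.7]
grip_width: 0.0853
```

```bash
python3 - <<'E'
from h import *
c=bot.calibration("wrist");f=bot.grab_frame("wrist");cv2.imwrite("pics/w1.png",f)
import pickle;pickle.dump(c,open("w1.pkl","wb"))
E
```

```text
(no output)
```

View pics/w1.png

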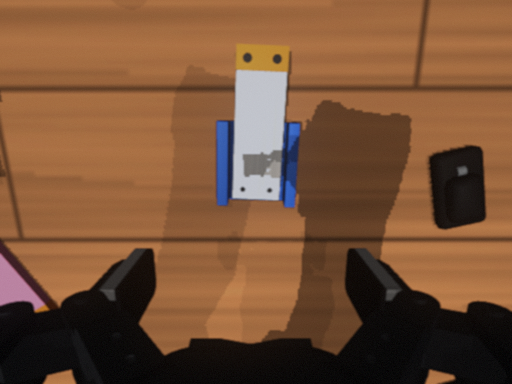

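```bash
cat >> h.py <<'E'
def plate(f,c,z,box,show=None):
    x0,y0,x1,y1=box
    hsv=cv2.cvtColor(f,cv2.COLOR_BGR2HSV)
    w=(hsv[...,1]<60)&(hsv[...,2]>140)
    o=(hsv[...,0]>12)&(hsv[...,0]<28)&(hsv[...,1]>170)&(hsv[...,2]>150)
    r=np.zeros_like(w);r[y0:y1,x0:x1]=1
    out={}
    for nm,m in dict(w=w&r,o=o&r,all=(w|o)&r).items():
        m=m.astype(np.uint8)
        m=cv2.morphologyEx(m,cv2.MORPH_CLOSE,np.ones((5,5)))
        cs,_=cv2.findContours(m,cv2.RETR_EXTERNAL,cv2.CHAIN_APPROX_NONE)
        k=max(cs,key=cv2.contourArea)[:,0,:]
        P=ray(c,k,z)[:,:2]*1000
        rc=cv2.minAreaRect(P.astype(np.float32))
        out[nm]=(np.array(rc[0]).round(1),np.array(rc[1]).round(1),round(rc[2],2))
        print(nm,out[nm],"bbox",k.min(0),k.max(0))
    return out
E
python3 - <<'E'
from h import *
import pickle
c=pickle.load(open("w1.pkl","rb"));f=cv2.imread("pics/w1.png")
plate(f,c,.03,(200,30,310,215))
cv2.imwrite("pics/w1z.png",cv2.resize(f[30:220,190:320],None,fx=3,fy=3,interpolation=cv2.INTER_CUBIC))
E
```

```text
w (array([ 570.3, -189.5]), array([ 56.2, 144.4]), 87.49) bbox [232  70] [286 200]
o (array([ 656.2, -193.6]), array([56.6, 24.5]), 87.52) bbox [236  44] [289  70]
all (array([ 583.4, -190.1]), array([ 56.6, 170.3]), 87.24) bbox [232  44] [289 200]
```

View pics/w1z.png

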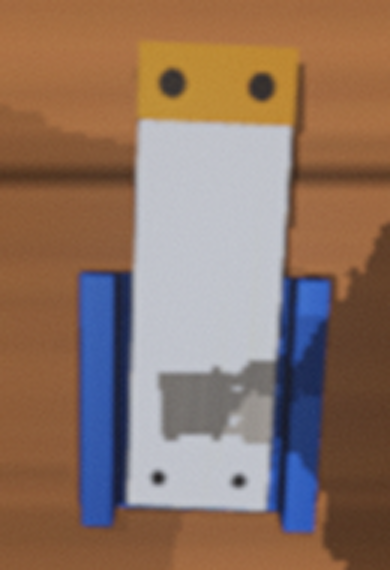

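servo_tool([
  [0,38,0,0,-1],
  [0,76,0,0,-1],
  [0,114,0,0,-1],
  [0,152,0,0,-1],
  [0,190,0,0,-1],
  [0,228,0,0,-1],
  [0,266,0,0,-1],
  [0,304,0,0,-1],
  [0,340,0,0,-1],
  [0,340,0,0,-1],
])

```text
clock: 2.7
position: [0.5308, 0.1681, 0.2563]
tool_rot: [-3.138, 0.0, 0.007]
force: [-0.8, 1.2, -0.6]
grip_width: 0.0855
```

The crop shows a silver plate with an orange band and two dots, and it measures 170.3 x 56.6 mm, so this is the second plate. Its centre is at (583.4, -190.1) mm with yaw about -0.048. Next I look at the jig.

```bash
python3 - <<'E'
from h import *
c=bot.calibration("wrist");f=bot.grab_frame("wrist");cv2.imwrite("pics/w2.png",f)
import pickle;pickle.dump(c,open("w2.pkl","wb"))
plate(f,c,.03,(170,20,320,230))
cv2.imwrite("pics/w2z.png",cv2.resize(f[10:240,170:340],None,fx=3,fy=2.6,interpolation=cv2.INTER_CUBIC)[:598])
E
```

```text
w (array([605.1, 172.2]), array([175.7,  61.1]), 5.06) bbox [215  20] [274 184]
o (array([674.6, 181.4]), array([23.8, 55. ]), 5.12) bbox [212  23] [265  51]
all (array([605.1, 172.2]), array([175.7,  61.1]), 5.06) bbox [212  20] [274 184]
```

View pics/w2z.png

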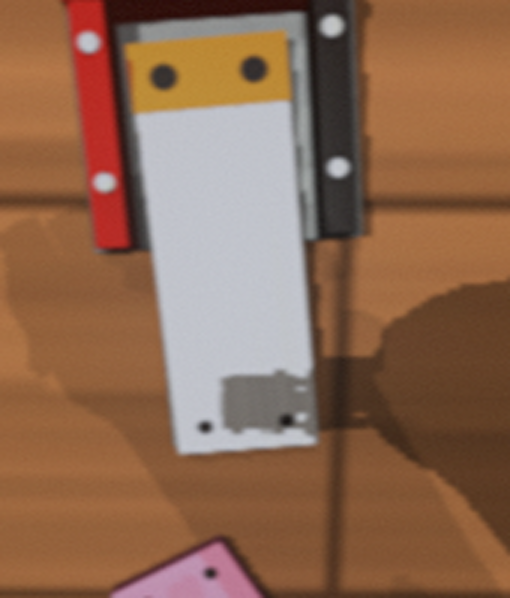

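servo_tool([
  [30,0,0,0,-1],
  [60,0,0,0,-1],
  [90,0,0,0,-1],
  [90,0,0,0,-1],
  [90,0,0,0,-1],
  [90,0,0,0,-1],
  [90,0,0,0,-1],
  [90,0,0,0,-1],
  [90,0,0,0,-1],
  [90,0,0,0,-1],
])

```text
clock: 3.58
position: [0.6215, 0.1607, 0.2567]
tool_rot: [-3.141, -0.0, -0.0]
force: [-0.3, -1.1, -0.3]
grip_width: 0.0855
```

```bash
python3 - <<'E'
from h import *
c=bot.calibration("wrist");f=bot.grab_frame("wrist");cv2.imwrite("pics/w3.png",f)
import pickle;pickle.dump(c,open("w3.pkl","wb"))
plate(f,c,.03,(150,20,330,330))
cv2.imwrite("pics/w3z.png",cv2.resize(f[60:300,150:340],None,fx=3,fy=2.5,interpolation=cv2.INTER_CUBIC)[:600])
hsv=cv2.cvtColor(f,cv2.COLOR_BGR2HSV)
r=(((hsv[...,0]<6)|(hsv[...,0]>174))&(hsv[...,1]>150)&(hsv[...,2]>110)).astype(np.uint8)
n,l,st,ce=cv2.connectedComponentsWithStats(r)
for k in range(1,n):
  if st[k,4]>60: print(st[k])
cv2.imwrite("pics/w3r.png",r*255)
E
```

```text
w (array([591.4, 172.5]), array([147.7,  60.7]), 4.48) bbox [209 132] [267 254]
o (array([674.8, 181.8]), array([23.7, 55.4]), 5.48) bbox [206 113] [256 138]
all (array([603.3, 172.9]), array([171.4,  61.1]), 4.85) bbox [206 111] [267 254]
[ 442    0   63   54 2837]
[ 184   89   92  101 1824]
```

View pics/w3z.png

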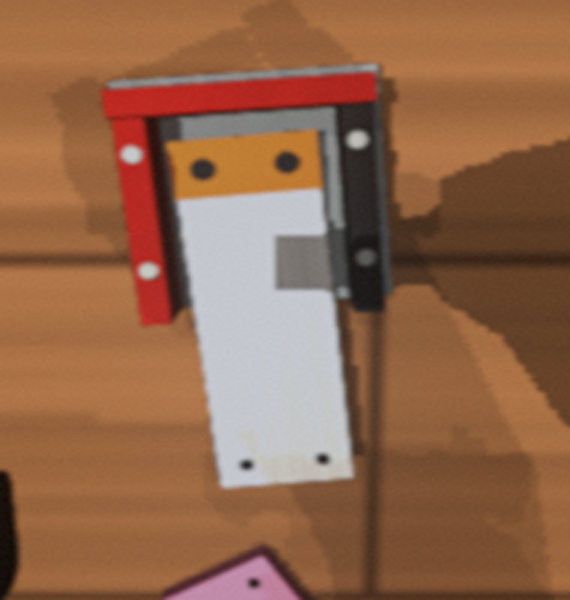

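View pics/w3r.png

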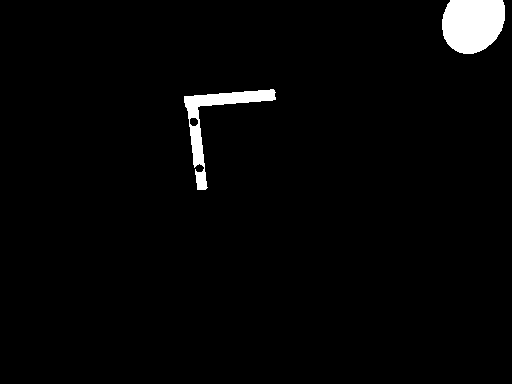

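```bash
cat >> h.py <<'E'
def jigfit(r,c,cols,rows):
    def fit(P):
        vx,vy,x,y=cv2.fitLine(P.astype(np.float32),cv2.DIST_HUBER,0,.01,.01).ravel();return np.array([vx,vy]),np.array([x,y])
    e=[(u,np.max(np.nonzero(r[:,u])[0])+.5) for u in cols if r[:,u].any()]
    s=[(np.max(np.nonzero(r[v])[0])+.5,v) for v in rows if r[v].any()]
    E_=ray(c,e,.052)[:,:2]*1000;S=ray(c,s,.052)[:,:2]*1000
    de,pe=fit(E_);ds,ps=fit(S)
    if de[1]<0:de=-de
    if ds[0]<0:ds=-ds
    t=np.linalg.solve(np.c_[de,-ds],ps-pe);C=pe+t[0]*de
    print("end line yaw",np.arctan2(-de[0],de[1]),"side yaw",np.arctan2(ds[1],ds[0]),"corner",C)
    return C
E
python3 - <<'E'
from h import *
import pickle
c=pickle.load(open("w3.pkl","rb"));f=cv2.imread("pics/w3.png")
r=cv2.imread("pics/w3r.png",0);r[:,320:]=0
jigfit(r,c,range(212,268),range(112,186))
ra=r.copy();k=np.argwhere(r>0)
print("fence top extents")
P=ray(c,[(186,97),(186,106),(275,90),(275,100),(198,189),(207,189)],.052);print((P*1000).round(1))
# plate corners from zoom: px = 150+x/3, 60+y/2.5
cor=[(150+166/3,60+142/2.5),(150+322/3,60+129/2.5),(150+353/3,60+478/2.5),(150+220/3,60+488/2.5)]
Q=ray(c,cor,.03)[:,:2]*1000;print(Q.round(1),np.linalg.norm(Q-np.roll(Q,-1,0),axis=1),Q.mean(0))
E
```

```text
end line yaw 0.077201195 side yaw 0.075117655 corner [695.14307 215.4923 ]
fence top extents
[[704.2 227.2  52. ]
 [695.2 227.6  52. ]
 [711.1 134.6  52. ]
 [701.2 134.4  52. ]
 [605.9 218.9  52. ]
 [605.9 208.8  52. ]]
[[684.2 210.8]
 [689.8 152.3]
 [520.6 138.4]
 [515.1 194.3]] [ 58.75514603 169.78833271  56.20397976 169.87482871] [602.40587788 173.934919  ]
```

Both fence lines give the jig yaw as about 0.076, with the corner at about (695, 215.5) mm. The first plate is at (602.4, 173.9) mm, yaw 0.090, about 10.6 mm short of the end fence and 6.4 mm off the side fence, which fits the description. I will grip the first plate on its bare half and square it.

servo_tool([
  [-20,3,-30,0.05,-1],
  [-50,7,-60,0.09,-1],
  [-64,9,-95,0.09,-1],
  [-64,9,-130,0.09,-1],
  [-64,9,-165,0.09,-1],
  [-64,9,-200,0.09,-1],
  [-64,9,-225,0.09,-1],
  [-64,9,-242,0.09,-1],
  [-64,9,-242,0.09,-1],
  [-64,9,-242,0.09,-1],
])

```text
clock: 4.47
position: [0.5574, 0.1697, 0.0141]
tool_rot: [3.141, 0.001, 0.09]
force: [-0.2, 0.7, 0.9]
grip_width: 0.0854
```

servo_tool([
  [0,0,0,0,0],
  [0,0,0,0,0.5],
  [0,0,0,0,1],
  [0,0,0,0,1],
  [0,0,0,0,1],
  [0,0,0,0,1],
  [0,0,0,0,1],
  [0,0,0,0,1],
  [0,0,0,0,1],
  [0,0,0,0,1],
], squeeze=30)

```text
clock: 5.3
position: [0.5586, 0.17, 0.0159]
tool_rot: [-3.141, -0.002, 0.09]
force: [-1.5, -0.7, 10.7]
grip_width: 0.0554
```

```bash
python3 - <<'E'
from h import *
f=bot.grab_frame("wrist");cv2.imwrite("pics/w4.png",f)
s=bot.observe();print(s['position'],s['force'],s['moment'],s['grip_width'],s['tool_rot'])
E
```

```text
[0.55859978 0.16998444 0.01589675] [-1.50483694 -0.02394406 10.21883694] [-0.09307814  0.41493472  0.1961794 ] 0.05524239113992754 [-3.14109432e+00 -2.20149139e-03  9.00195963e-02]
```

View pics/w4.png

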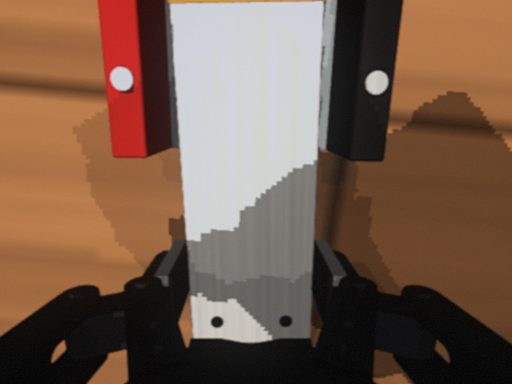

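servo_tool([
  [0,0,2,0,1],
  [2,0,2,-0.005,1],
  [4,0.5,2,-0.01,1],
  [6,1,2,-0.014,1],
  [8,1,2,-0.014,1],
  [8,3,2,-0.014,1],
  [7.8,5,2,-0.014,1],
  [7.7,6,2,-0.014,1],
  [7.7,7,2,-0.014,1],
  [7.7,7,2,-0.014,1],
])

```text
clock: 6.18
position: [0.5654, 0.1766, 0.0162]
tool_rot: [3.141, 0.0, 0.075]
force: [0.6, -2.1, -2.7]
grip_width: 0.055
```

servo_tool([
  [1,0,0,0,1],
  [2,0.2,0,0,1],
  [3,0.2,0,0,1],
  [4,0.3,0,0,1],
  [4,0.3,0,0,1],
  [4,0.3,0,0,1],
  [4,0.3,0,0,1],
  [4,0.3,0,0,1],
  [4,0.3,0,0,1],
  [4,0.3,0,0,1],
])

```text
clock: 7.02
position: [0.5682, 0.1768, 0.016]
tool_rot: [3.141, 0.003, 0.076]
force: [-8.8, -2.7, 2.0]
grip_width: 0.0551
```

servo_tool([
  [0,0.5,0,0,1],
  [0,1,0,0,1],
  [0,1.5,0,0,1],
  [0,2,0,0,1],
  [0,2,0,0,1],
  [0,2,0,0,1],
  [0,2,0,0,1],
  [0,2,0,0,1],
  [0,2,0,0,1],
  [0,2,0,0,1],
])

```text
clock: 7.85
position: [0.5683, 0.1773, 0.016]
tool_rot: [3.14, 0.003, 0.074]
force: [-9.3, -9.8, 3.3]
grip_width: 0.0549
```

```bash
python3 - <<'E'
from h import *
f=bot.grab_frame("wrist");cv2.imwrite("pics/w5.png",f)
s=bot.observe();print(s['position'],s['force'],s['moment'],s['grip_width'],s['tool_rot'])
E
```

```text
[0.56824729 0.17731887 0.01598791] [-9.939872   -9.83226286  4.98150171] [-1.69389819  1.913805   -0.67205074] 0.055161977777939845 [3.13951279e+00 3.13201795e-03 7.42948249e-02]
```

View pics/w5.png

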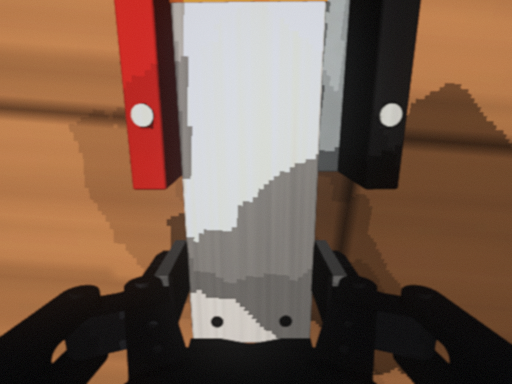

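```bash
python3 - <<'E'
from h import *
f=cv2.imread("pics/w5.png")
cv2.imwrite("pics/w5z.png",cv2.resize(f[0:200,100:300],None,fx=3,fy=3,interpolation=cv2.INTER_CUBIC))
E
```

```text
(no output)
```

View pics/w5z.png

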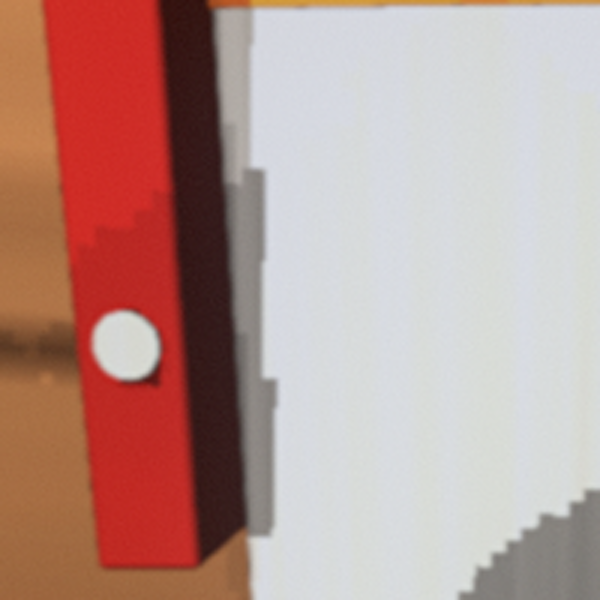

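The grey strip is the fence's shadow on the plate (it also crosses the orange band), and the plate edge meets the foot of the fence. Contact forces show on both fences (-9 N in x, -10 N in y). I relax the load, release and lift.

servo_tool([
  [-0.7,-0.8,0,0,1],
  [-1.3,-1.6,0,0,1],
  [-1.3,-1.6,0,0,0.3],
  [-1.3,-1.6,0,0,-0.5],
  [-1.3,-1.6,0,0,-1],
  [-1.3,-1.6,0,0,-1],
  [-1.3,-1.6,0,0,-1],
  [-1.3,-1.6,20,0,-1],
  [-1.3,-1.6,60,0,-1],
  [-1.3,-1.6,100,0,-1],
])

```text
clock: 8.73
position: [0.5673, 0.1774, 0.1166]
tool_rot: [3.141, 0.002, 0.076]
force: [1.3, 0.6, 0.4]
grip_width: 0.0853
```

servo_tool([
  [0,0,30,0,-1],
  [0,0,60,0,-1],
  [0,0,90,0,-1],
  [0,-38,100,0,-1],
  [5,-76,110,-0.03,-1],
  [10,-114,110,-0.06,-1],
  [15,-152,110,-0.09,-1],
  [15,-190,110,-0.12,-1],
  [15,-228,110,-0.12,-1],
  [15,-266,110,-0.12,-1],
])

```text
clock: 9.57
position: [0.5831, -0.0903, 0.2266]
tool_rot: [-3.142, -0.001, -0.044]
force: [0.3, -0.3, 1.3]
grip_width: 0.0855
```

```bash
python3 - <<'E'
from h import *
s=bot.observe();print(s['position'],s['tool_rot'],s['grip_width'])
f=bot.grab_frame("top");cv2.imwrite("pics/t6.png",cv2.resize(f[120:300,90:350],None,fx=3,fy=3,interpolation=cv2.INTER_CUBIC))
E
```

```text
[ 0.58308132 -0.09026953  0.22659143] [-3.14156746e+00 -6.95472063e-04 -4.39713294e-02] 0.08552843710765734
```

View pics/t6.png

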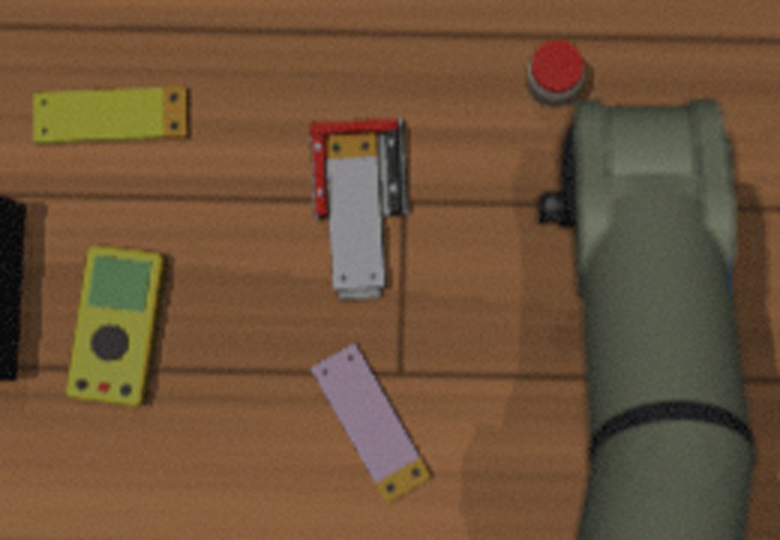

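servo_tool([
  [8,-35,-10,0,-1],
  [16,-70,-30,0,-1],
  [25,-101,-60,0,-1],
  [25,-101,-90,0,-1],
  [25,-101,-126,0,-1],
  [25,-101,-126,0,-1],
  [25,-101,-126,0,-1],
  [25,-101,-126,0,-1],
  [25,-101,-126,0,-1],
  [25,-101,-126,0,-1],
])

```text
clock: 10.45
position: [0.6093, -0.1895, 0.1025]
tool_rot: [3.141, -0.003, -0.044]
force: [0.6, 0.7, 0.2]
grip_width: 0.0857
```

```bash
python3 - <<'E'
from h import *
s=bot.observe();print(s['position'],s['tool_rot'],s['grip_width'])
c=bot.calibration("wrist");f=bot.grab_frame("wrist");cv2.imwrite("pics/w7.png",f)
plate(f,c,.03,(150,60,350,384))
P=np.array([583.4,-190.1]);d=np.array([.9989,-.0477]);n=np.array([.0477,.9989])
for lx in(85,25,5): print(lx,proj(c,[np.r_[(P+lx*d+s_*28*n)/1000,.03] for s_ in(1,-1)]).round(0).tolist())
E
```

```text
[ 0.60926632 -0.18954714  0.10252778] [ 3.14099528e+00 -2.98294333e-03 -4.38711505e-02] 0.08573817237895584
w (array([ 555.6, -189.1]), array([ 56. , 112.5]), 87.47) bbox [213 206] [289 342]
o (array([ 656. , -193.1]), array([56.4, 25.1]), 87.47) bbox [209 123] [294 161]
all (array([ 555.6, -189.1]), array([ 56. , 112.5]), 87.47) bbox [213 206] [289 342]
85 [[210.0, 123.0], [295.0, 124.0]]
25 [[212.0, 211.0], [291.0, 211.0]]
5 [[213.0, 237.0], [290.0, 237.0]]
```

View pics/w7.png

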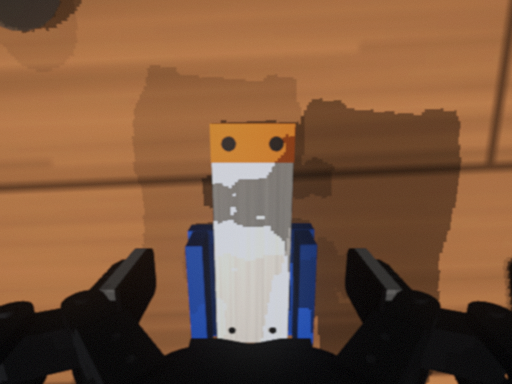

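servo_tool([
  [1,-1,-30,0,-1],
  [1,-1,-55,0,-1],
  [1,-1,-75,0,-1],
  [1,-1,-86,0,-1],
  [1,-1,-86,0,-1],
  [1,-1,-86,0,0],
  [1,-1,-86,0,0.5],
  [1,-1,-86,0,1],
  [1,-1,-86,0,1],
  [1,-1,-86,0,1],
], squeeze=40)

```text
clock: 11.33
position: [0.6101, -0.1909, 0.0161]
tool_rot: [3.141, -0.002, -0.044]
force: [-1.4, 0.6, 8.5]
grip_width: 0.055
```

servo_tool([
  [0,0,0,0,1],
  [0,0,0,0,1],
  [0,0,0,0,1],
  [0,0,10,0,1],
  [0,0,20,0,1],
  [0,0,40,0,1],
  [0,0,60,0,1],
  [0,0,80,0,1],
  [0,0,100,0,1],
  [0,0,110,0,1],
])

```text
clock: 12.17
position: [0.6102, -0.1909, 0.128]
tool_rot: [3.141, -0.004, -0.044]
force: [1.4, -0.0, -3.6]
grip_width: 0.0549
```

```bash
python3 - <<'E'
from h import *
s=bot.observe();print(s['position'],s['tool_rot'],s['force'],s['moment'],s['grip_width'])
f=bot.grab_frame("wrist");cv2.imwrite("pics/w8.png",f)
f=bot.grab_frame("side");cv2.imwrite("pics/s8.png",cv2.resize(f[60:280,150:350],None,fx=3,fy=2.7))
E
```

```text
[ 0.61018685 -0.19094095  0.12804065] [ 3.14087    -0.0036206  -0.04437952] [ 1.36223369 -0.0104581  -3.60494938] [ 0.03463992 -0.10313464 -0.014076  ] 0.054922054437087975
```

View pics/w8.png

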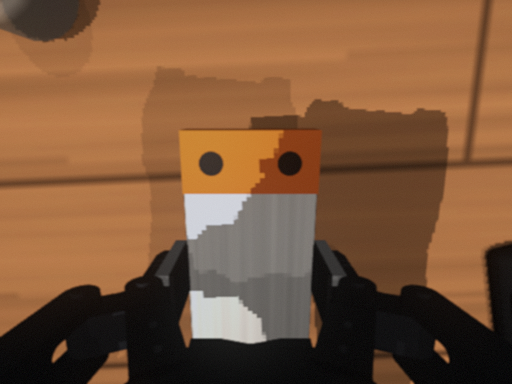

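View pics/s8.png

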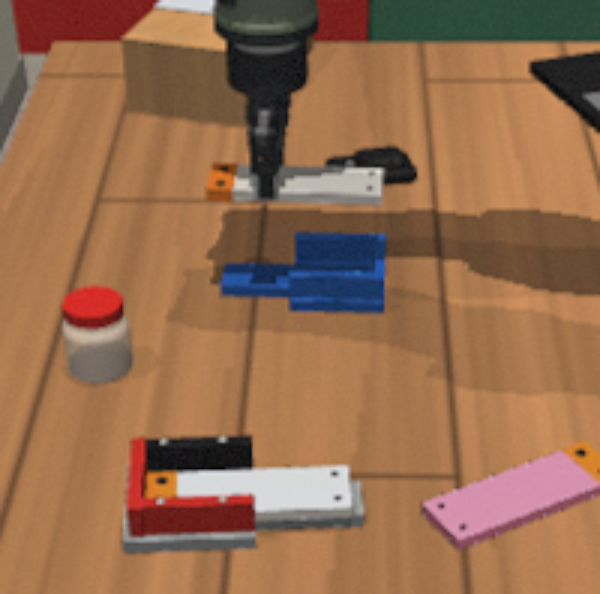

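servo_tool([
  [-2,36,0,0.02,1],
  [-4,74,0,0.04,1],
  [-6,112,0,0.06,1],
  [-8,150,0,0.08,1],
  [-10,188,0,0.1,1],
  [-12,226,0,0.12,1],
  [-14,264,0,0.12,1],
  [-16,302,0,0.12,1],
  [-18,340,0,0.12,1],
  [-20,368,0,0.12,1],
])

```text
clock: 13.1
position: [0.588, 0.1811, 0.1233]
tool_rot: [-3.141, 0.001, 0.078]
force: [0.9, 0.6, -3.3]
grip_width: 0.0551
```

servo_tool([
  [0,0,0,0,1],
  [0,0,-15,0,1],
  [0,0,-30,0,1],
  [0,0,-45,0,1],
  [0,0,-58,0,1],
  [0,0,-65,0,1],
  [0,0,-65,0,1],
  [0,0,-65,0,1],
  [0,0,-65,0,1],
  [0,0,-65,0,1],
])

```text
clock: 13.93
position: [0.5897, 0.1775, 0.0601]
tool_rot: [-3.141, -0.001, 0.076]
force: [0.4, 0.1, -3.1]
grip_width: 0.0547
```

```bash
python3 - <<'E'
from h import *
s=bot.observe();print(s['position'],s['tool_rot'],s['force'],s['moment'],s['grip_width'])
f=bot.grab_frame("wrist");cv2.imwrite("pics/w9.png",f)
f=bot.grab_frame("side");cv2.imwrite("pics/s9.png",cv2.resize(f[150:280,150:350],None,fx=4,fy=4))
E
```

```text
[0.58965726 0.17748149 0.06010362] [-3.14127344e+00 -1.19945483e-03  7.57026112e-02] [ 0.41050535  0.08225578 -3.11595238] [ 0.06256702 -0.11419969 -0.02310763] 0.054675809178648595
```

View pics/w9.png

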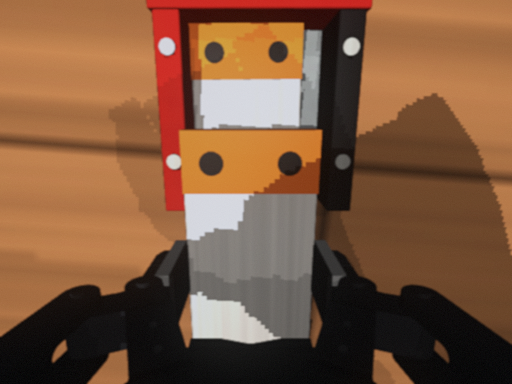

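View pics/s9.png

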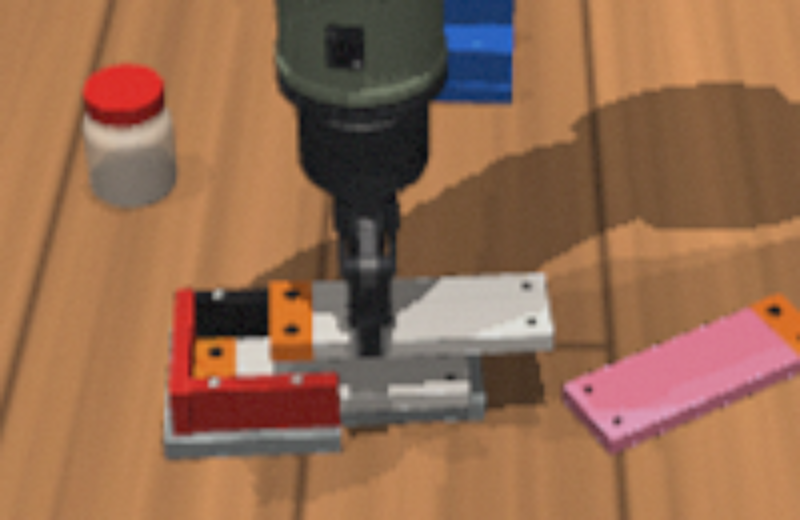

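servo_tool([
  [0,-1,-6,0,1],
  [0,-1,-12,0,1],
  [0,-1,-18,0,1],
  [0,-1,-23,0,1],
  [0,-1,-26,0,1],
  [0,-1,-28,0,1],
  [0,-1,-29,0,1],
  [0,-1,-29,0,1],
  [0,-1,-29,0,1],
  [0,-1,-29,0,1],
])

```text
clock: 14.87
position: [0.5893, 0.1764, 0.0304]
tool_rot: [-3.141, -0.0, 0.076]
force: [0.6, -0.0, -4.4]
grip_width: 0.0547
```

servo_tool([
  [0,0,-1,0,1],
  [0,0,-1.5,0,1],
  [0,0,-1.5,0,1],
  [0,0,-1.5,0,0.5],
  [0,0,-1.5,0,0],
  [0,0,-1.5,0,-0.5],
  [0,0,-1.5,0,-1],
  [0,0,-1.5,0,-1],
  [0,0,-1.5,0,-1],
  [0,0,-1.5,0,-1],
])

```text
clock: 15.7
position: [0.5892, 0.1764, 0.0287]
tool_rot: [-3.142, -0.0, 0.076]
force: [0.4, 0.0, -0.3]
grip_width: 0.0855
```

servo_tool([
  [0,0,15,0,-1],
  [0,0,35,0,-1],
  [-20,-1,55,0,-1],
  [-40,-2,60,0,-1],
  [-50,-3,60,0,-1],
  [-50,-3,60,0,-1],
  [-50,-3,60,0,-1],
  [-50,-3,60,0,-1],
  [-50,-3,60,0,-1],
  [-50,-3,60,0,-1],
])

```text
clock: 16.53
position: [0.5396, 0.1733, 0.0884]
tool_rot: [3.142, 0.0, 0.075]
force: [-0.6, 0.2, -0.1]
grip_width: 0.0852
```

```bash
python3 - <<'E'
from h import *
s=bot.observe();print(s['position'],s['tool_rot'],s['force'],s['grip_width'])
c=bot.calibration("wrist");f=bot.grab_frame("wrist");cv2.imwrite("pics/w10.png",f)
plate(f,c,.044,(170,70,340,330))
f=bot.grab_frame("side");cv2.imwrite("pics/s10.png",cv2.resize(f[150:280,150:350],None,fx=4,fy=4))
E
```

```text
[0.53959975 0.17333556 0.08844044] [3.14155345e+00 2.00452316e-04 7.54980344e-02] [-0.59370114  0.2475515  -0.12664343] 0.08522893891343439
w (array([586.6, 174.2]), array([81.7, 59.8]), 4.84) bbox [201  70] [308 213]
o (array([625.1, 179.1]), array([ 5.2, 55.6]), 4.84) bbox [200  70] [301  80]
all (array([586.6, 174.5]), array([82.1, 59.5]), 4.3) bbox [200  70] [308 213]
```

View pics/w10.png

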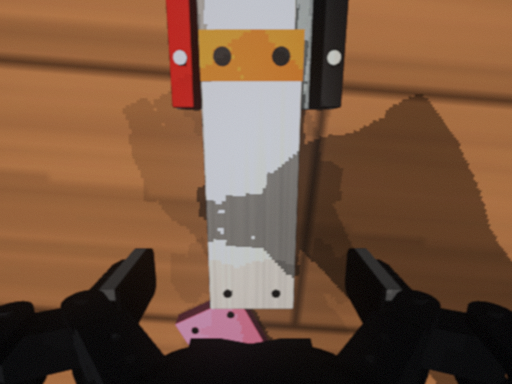

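View pics/s10.png

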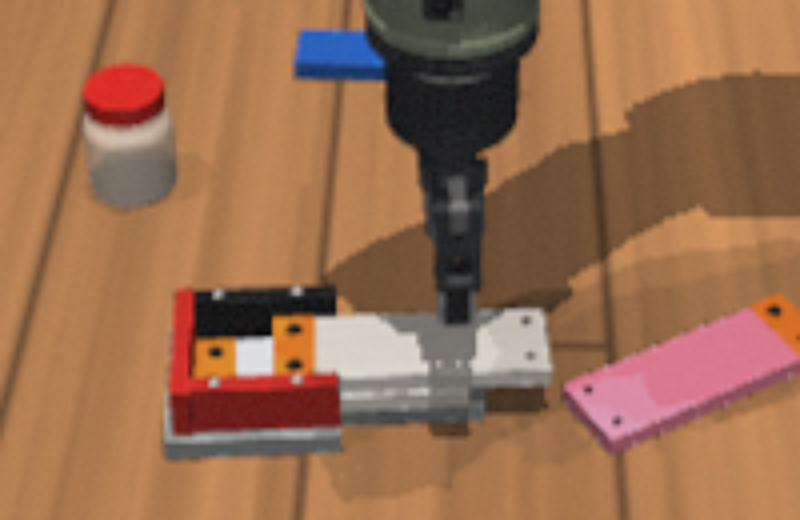

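servo_tool([
  [0,0,-25,0,-1],
  [0,0,-45,0,-1],
  [0,0,-57,0,-1],
  [0,0,-57,0,-1],
  [0,0,-57,0,0],
  [0,0,-57,0,0.5],
  [0,0,-57,0,1],
  [0,0,-57,0,1],
  [0,0,-57,0,1],
  [0,0,-57,0,1],
], squeeze=30)

```text
clock: 17.47
position: [0.5398, 0.1735, 0.033]
tool_rot: [-3.141, -0.002, 0.075]
force: [-1.7, -1.7, 7.0]
grip_width: 0.0549
```

servo_tool([
  [0,0,1,0,1],
  [0,0,2,0,1],
  [6,0.5,2,0,1],
  [12,0.9,2,0,1],
  [18,1.4,2,0,1],
  [24,1.8,2,0,1],
  [30,2.3,2,0,1],
  [36,2.7,2,0,1],
  [40,3,2,0,1],
  [44,3.3,2,0,1],
])

```text
clock: 18.3
position: [0.5836, 0.1767, 0.0337]
tool_rot: [3.142, 0.0, 0.076]
force: [0.2, -0.3, -2.8]
grip_width: 0.0548
```

servo_tool([
  [1.5,0.1,0,0,1],
  [3,0.2,0,0,1],
  [4.5,0.3,0,0,1],
  [5.5,0.4,0,0,1],
  [6.5,0.5,0,0,1],
  [7,0.5,0,0,1],
  [7,0.5,0,0,1],
  [7,0.5,0,0,1],
  [7,0.5,0,0,1],
  [7,0.5,0,0,1],
])

```text
clock: 19.13
position: [0.5896, 0.1771, 0.0336]
tool_rot: [3.141, 0.001, 0.076]
force: [-5.7, -1.6, -3.7]
grip_width: 0.0551
```

```bash
python3 - <<'E'
from h import *
f=bot.grab_frame("wrist");cv2.imwrite("pics/w11.png",f)
E
```

```text
(no output)
```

View pics/w11.png

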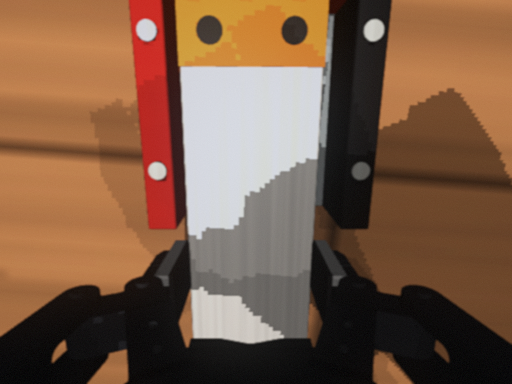

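servo_tool([
  [0,1,0,0,1],
  [0,2,0,0,1],
  [0.5,3,0,0,1],
  [0.7,4,0,0,1],
  [0.7,4.2,0,0,1],
  [0.7,4.2,0,0,1],
  [0.7,4.2,0,0,1],
  [0.7,4.2,0,0,1],
  [0.7,4.2,0,0,1],
  [0.7,4.2,0,0,1],
])

```text
clock: 20.02
position: [0.5893, 0.1788, 0.0332]
tool_rot: [3.139, 0.004, 0.074]
force: [-10.4, -11.2, -0.1]
grip_width: 0.0552
```

servo_tool([
  [-0.6,-0.9,-0.5,0,1],
  [-1.2,-1.8,-0.5,0,1],
  [-1.2,-1.8,-0.5,0,0.3],
  [-1.2,-1.8,-0.5,0,-0.5],
  [-1.2,-1.8,-0.5,0,-1],
  [-1.2,-1.8,-0.5,0,-1],
  [-1.2,-1.8,-0.5,0,-1],
  [-1.2,-1.8,-0.5,0,-1],
  [-1.2,-1.8,-0.5,0,-1],
  [-1.2,-1.8,-0.5,0,-1],
])

```text
clock: 20.85
position: [0.5898, 0.1797, 0.0333]
tool_rot: [-3.141, -0.0, 0.076]
force: [0.5, -0.8, 0.6]
grip_width: 0.0853
```

servo_tool([
  [-10,-0.9,0,0,-1],
  [-20,-1.8,-5,0,-1],
  [-20,-1.8,-12,0,-1],
  [-20,-1.8,-18,0,-1],
  [-20,-1.8,-18,0,0],
  [-20,-1.8,-18,0,0.5],
  [-20,-1.8,-18,0,1],
  [-20,-1.8,-18,0,1],
  [-20,-1.8,-18,0,1],
  [-20,-1.8,-18,0,1],
], squeeze=25)

```text
clock: 21.68
position: [0.57, 0.1777, 0.0153]
tool_rot: [-3.142, -0.0, 0.075]
force: [2.2, -0.2, -4.8]
grip_width: 0.0554
```

servo_tool([
  [0,0,1,0,1],
  [0.5,0.5,1.5,0,1],
  [1,1,1.5,0,1],
  [1.5,1.5,1.5,0,1],
  [2,2,1.5,0,1],
  [2,2.5,1.5,0,1],
  [2,2.5,1.5,0,1],
  [2,2.5,1.5,0,1],
  [2,2.5,1.5,0,1],
  [2,2.5,1.5,0,1],
])

```text
clock: 22.52
position: [0.57, 0.1786, 0.0162]
tool_rot: [3.139, 0.004, 0.075]
force: [-8.6, -7.9, -2.5]
grip_width: 0.0558
```

servo_tool([
  [-0.8,-0.9,-0.7,0,1],
  [-1.5,-1.6,-0.7,0,1],
  [-1.5,-1.6,-0.7,0,0.3],
  [-1.5,-1.6,-0.7,0,-0.5],
  [-1.5,-1.6,-0.7,0,-1],
  [-1.5,-1.6,-0.7,0,-1],
  [-1.5,-1.6,-0.7,0,-1],
  [-1.5,-1.6,-0.7,0,-1],
  [-1.5,-1.6,20,0,-1],
  [-1.5,-1.6,50,0,-1],
])

```text
clock: 23.35
position: [0.5687, 0.1784, 0.0653]
tool_rot: [3.141, 0.004, 0.076]
force: [0.6, 0.4, -0.5]
grip_width: 0.0857
```

servo_tool([
  [0,-2,40,0,-1],
  [10,-4,80,0,-1],
  [20,-8,120,0,-1],
  [40,-10,150,0,-1],
  [60,-12,180,0,-1],
  [60,-12,190,0,-1],
  [60,-12,190,0,-1],
  [60,-12,190,0,-1],
  [60,-12,190,0,-1],
  [60,-12,190,0,-1],
])

```text
clock: 24.18
position: [0.6294, 0.1667, 0.2556]
tool_rot: [3.141, 0.002, 0.076]
force: [0.0, -0.7, 0.0]
grip_width: 0.0856
```

```bash
python3 - <<'E'
from h import *
s=bot.observe();print(s['position'],s['force'])
c=bot.calibration("wrist");f=bot.grab_frame("wrist");cv2.imwrite("pics/w12.png",f)
import pickle;pickle.dump(c,open("w12.pkl","wb"))
cv2.imwrite("pics/w12z.png",cv2.resize(f[60:300,150:340],None,fx=3,fy=2.5,interpolation=cv2.INTER_CUBIC)[:600])
f2=bot.grab_frame("side");cv2.imwrite("pics/s12.png",cv2.resize(f2[150:280,150:350],None,fx=4,fy=4))
plate(f,c,.044,(150,20,330,330))
hsv=cv2.cvtColor(f,cv2.COLOR_BGR2HSV)
r=(((hsv[...,0]<6)|(hsv[...,0]>174))&(hsv[...,1]>150)&(hsv[...,2]>110)).astype(np.uint8)
n,l,st,ce=cv2.connectedComponentsWithStats(r)
for k in range(1,n):
  if st[k,4]>60: print(st[k])
E
```

```text
[0.62938962 0.16671784 0.25561964] [ 0.02605141 -0.68438706  0.00748195]
w (array([598.8, 185.5]), array([144.2,  66.3]), 3.97) bbox [202 135] [261 256]
o (array([684.7, 185.6]), array([23.1, 55.4]), 4.35) bbox [211 111] [262 133]
all (array([611.4, 185.9]), array([169.3,  67.3]), 4.35) bbox [200 111] [262 256]
[ 456   14   56   68 3044]
[ 195   99   92   94 1810]
```

View pics/w12z.png

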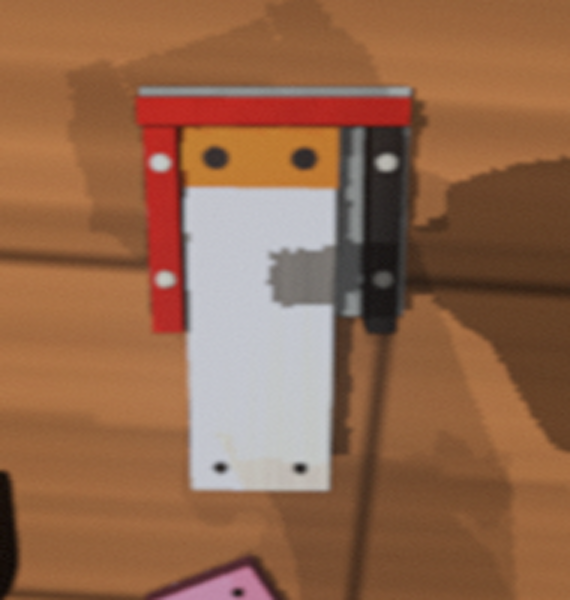

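View pics/s12.png

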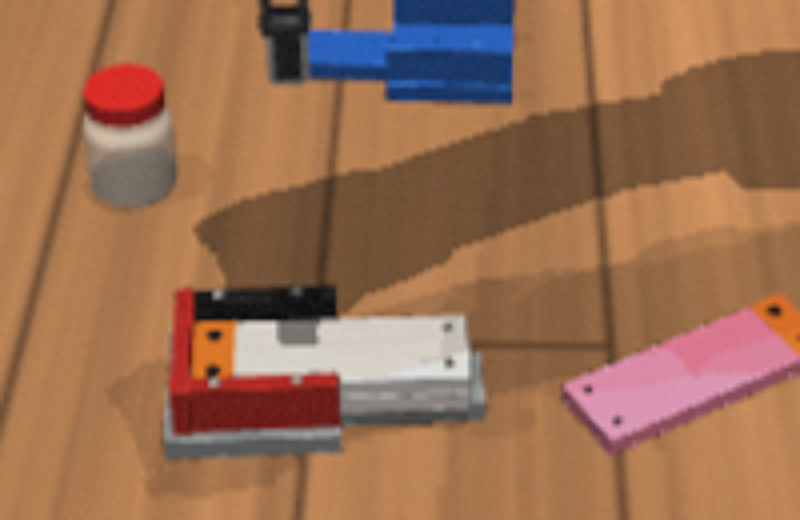

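```bash
python3 - <<'E'
from h import *
import pickle
c=pickle.load(open("w12.pkl","rb"));f=cv2.imread("pics/w12.png")
hsv=cv2.cvtColor(f,cv2.COLOR_BGR2HSV)
r=(((hsv[...,0]<6)|(hsv[...,0]>174))&(hsv[...,1]>150)&(hsv[...,2]>110)).astype(np.uint8);r[:,320:]=0
C=jigfit(r,c,range(216,260),range(115,188))
cor=[(150+x/3,60+y/2.5) for x,y in((181,128),(341,127),(330,490),(190,490))]
Q=ray(c,cor,.044)[:,:2]*1000
a=.076;R=np.array([[np.cos(a),np.sin(a)],[-np.sin(a),np.cos(a)]])
for C0 in (C,np.array([695.1,215.5])): print(((Q-C0)@R.T).round(1).tolist(),((Q-C0)@R.T).mean(0))
d=(Q[0]+Q[1]-Q[2]-Q[3]);print(np.arctan2(d[1],d[0]))
s=cv2.imread("pics/s12.png");cv2.imwrite("pics/s12z.png",cv2.resize(s[270:460,320:500],None,fx=3,fy=3,interpolation=cv2.INTER_CUBIC))
E
```

```text
end line yaw 0.07587905 side yaw 0.07576294 corner [695.46545 215.592  ]
[[-1.6, -1.2], [-1.2, -58.5], [-170.8, -56.0], [-170.8, 0.7]] [-86.0917244  -28.76058456]
[[-1.3, -1.2], [-0.9, -58.5], [-170.4, -55.9], [-170.4, 0.7]] [-85.72034031 -28.69660266]
0.06272379308741155
```

View pics/s12z.png

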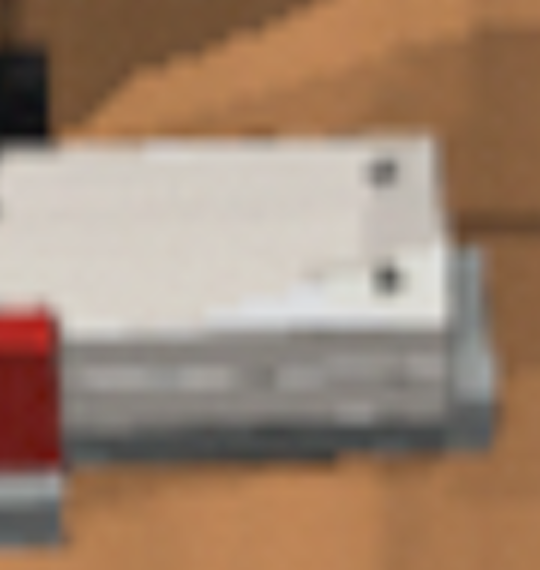

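```bash
cat >> h.py <<'E'
def edges(f,c,z,rows,C,a,box,thr=70):
    hsv=cv2.cvtColor(f,cv2.COLOR_BGR2HSV).astype(int)
    m=((hsv[...,1]<thr)&(hsv[...,2]>120))|((hsv[...,0]>10)&(hsv[...,0]<28)&(hsv[...,1]>150)&(hsv[...,2]>165))
    R=np.array([[np.cos(a),np.sin(a)],[-np.sin(a),np.cos(a)]])
    x0,x1=box
    L=[];Rr=[]
    for v in rows:
        k=np.nonzero(m[v,x0:x1])[0]
        L.append((x0+k.min()-.5,v));Rr.append((x0+k.max()+.5,v))
    for nm,E in(("L",L),("R",Rr)):
        P=((ray(c,E,z)[:,:2]*1000)-C)@R.T
        q=np.polyfit(P[:,0],P[:,1],1)
        res=P[:,1]-np.polyval(q,P[:,0]);k=abs(res)<1
        q=np.polyfit(P[k,0],P[k,1],1)
        print(nm,"yaw rel",q[0].round(4),"y@-13",np.polyval(q,-13).round(2),"y@-85",np.polyval(q,-85).round(2),"y@-160",np.polyval(q,-160).round(2),k.sum(),len(k))
E
python3 - <<'E'
from h import *
import pickle
c=pickle.load(open("w12.pkl","rb"));f=cv2.imread("pics/w12.png")
C=np.array([695.3,215.5])
for rows in(range(114,250),range(192,250),range(114,190)):
    edges(f,c,.044,rows,C,.076,(205,266))
for v in(120,150,185,200,240): print(v,f[v,204:218].tolist())
E
```

```text
L yaw rel -0.0151 y@-13 -1.13 y@-85 -0.05 y@-160 1.08 107 136
R yaw rel -0.0055 y@-13 -56.39 y@-85 -56.0 y@-160 -55.58 111 136
L yaw rel -0.0145 y@-13 -1.01 y@-85 0.04 y@-160 1.13 58 58
R yaw rel -0.0082 y@-13 -56.71 y@-85 -56.12 y@-160 -55.51 58 58
L yaw rel -0.0205 y@-13 -1.28 y@-85 0.19 y@-160 1.73 45 76
R yaw rel -0.0352 y@-13 -56.49 y@-85 -53.96 y@-160 -51.32 47 76
120 [[44, 49, 184], [36, 42, 184], [31, 38, 182], [30, 37, 174], [24, 29, 137], [24, 44, 100], [37, 87, 136], [48, 119, 180], [54, 129, 194], [50, 125, 190], [53, 126, 192], [52, 126, 191], [49, 120, 185], [50, 109, 166]]
150 [[37, 41, 179], [38, 43, 179], [37, 43, 179], [36, 41, 178], [32, 36, 168], [31, 35, 135], [70, 69, 101], [141, 138, 136], [194, 188, 185], [205, 199, 198], [205, 198, 197], [203, 197, 195], [205, 197, 196], [204, 197, 195]]
185 [[39, 44, 179], [41, 44, 178], [39, 43, 176], [38, 42, 177], [40, 44, 177], [37, 43, 172], [31, 34, 138], [45, 46, 91], [98, 98, 101], [162, 157, 156], [198, 191, 189], [207, 199, 197], [206, 199, 197], [204, 196, 194]]
200 [[72, 114, 167], [72, 113, 166], [72, 113, 166], [71, 110, 166], [70, 110, 165], [69, 108, 164], [73, 112, 168], [93, 122, 168], [146, 157, 180], [190, 187, 191], [204, 197, 194], [207, 199, 196], [205, 197, 195], [204, 198, 194]]
240 [[64, 103, 154], [64, 102, 154], [66, 104, 155], [65, 102, 155], [66, 104, 155], [64, 101, 153], [65, 104, 155], [63, 101, 153], [91, 116, 157], [151, 156, 174], [196, 190, 192], [206, 199, 196], [206, 198, 196], [205, 197, 196]]
```

The second plate reads about -0.010 rad relative to the jig. Pressing behind the end of the side fence could cause that. It is within tolerance, but time is ample, so I will grip both plates closer to the corner and press with a slight turn.

servo_tool([
  [-20,6,-30,0,-1],
  [-41,12.5,-65,0,-1],
  [-41.5,12.5,-100,0,-1],
  [-41.5,12.5,-135,0,-1],
  [-41.5,12.5,-170,0,-1],
  [-41.5,12.5,-200,0,-1],
  [-41.5,12.5,-225,0,-1],
  [-41.5,12.5,-239,0,-1],
  [-41.5,12.5,-239,0,-1],
  [-41.5,12.5,-239,0,-1],
])

```text
clock: 25.12
position: [0.5886, 0.1793, 0.0179]
tool_rot: [3.141, 0.001, 0.076]
force: [0.6, -0.6, 0.4]
grip_width: 0.0855
```

servo_tool([
  [0,0,0,0,0],
  [0,0,0,0,0.5],
  [0,0,0,0,1],
  [0,0,0,0,1],
  [0,0,0,0,1],
  [0,0,0,0,1],
  [0,0,1,0.005,1],
  [0.3,0.5,1,0.01,1],
  [0.6,1,1,0.01,1],
  [0.6,1,1,0.01,1],
], squeeze=30)

```text
clock: 25.95
position: [0.5891, 0.1793, 0.0195]
tool_rot: [3.141, 0.001, 0.085]
force: [-5.5, -5.4, 11.2]
grip_width: 0.0554
```

```bash
python3 - <<'E'
from h import *
s=bot.observe();print(s['position'],s['tool_rot'],s['force'],s['moment'],s['grip_width'])
E
```

```text
[0.58914078 0.17934673 0.01950212] [3.14060231e+00 5.62358816e-04 8.51087850e-02] [-5.47184083 -5.39649929 11.16690959] [-0.98062034  1.11901294 -0.21816947] 0.05536203843919586
```

servo_tool([
  [0,0,1,0,1],
  [0,0,1.8,0.004,1],
  [0.3,0.4,1.8,0.008,1],
  [0.5,0.8,1.8,0.01,1],
  [0.5,0.8,1.8,0.01,1],
  [0.5,0.8,1.8,0.01,1],
  [0.5,0.8,1.8,0.01,1],
  [0.5,0.8,1.8,0.01,1],
  [0.5,0.8,1.8,0.01,1],
  [0.5,0.8,1.8,0.01,1],
])

```text
clock: 26.78
position: [0.5892, 0.179, 0.0201]
tool_rot: [3.139, 0.002, 0.094]
force: [-3.1, -8.7, -5.4]
grip_width: 0.0556
```

```bash
python3 - <<'E'
from h import *
s=bot.observe();print(s['position'],s['tool_rot'],s['force'],s['moment'],s['grip_width'])
E
```

```text
[0.58919547 0.17897824 0.0201083 ] [3.13948657e+00 2.10813051e-03 9.39666156e-02] [-3.10583333 -8.6886572  -5.40780325] [-1.91169552  0.38053449 -0.91067464] 0.055585071084221456
```

servo_tool([
  [0,0,-0.5,-0.002,1],
  [0,0.4,-0.8,-0.005,1],
  [0,0.4,-0.8,-0.005,1],
  [0,0.4,-0.8,-0.005,1],
  [0,0.4,-0.8,-0.005,1],
  [0,0.4,-0.8,-0.005,1],
  [0,0.4,-0.8,-0.005,1],
  [0,0.4,-0.8,-0.005,1],
  [0,0.4,-0.8,-0.005,1],
  [0,0.4,-0.8,-0.005,1],
])

```text
clock: 27.62
position: [0.5892, 0.1794, 0.0196]
tool_rot: [3.139, 0.002, 0.089]
force: [-4.7, -10.3, 0.2]
grip_width: 0.0555
```

```bash
python3 - <<'E'
from h import *
s=bot.observe();print(s['position'],s['tool_rot'],s['force'],s['moment'],s['grip_width'])
E
```

```text
[0.58918239 0.17939297 0.01955841] [3.13940905e+00 2.05214139e-03 8.92207792e-02] [ -4.66433461 -10.28751044   0.20336289] [-2.04669041  0.77716522 -0.68827236] 0.05548743042280678
```

servo_tool([
  [-0.4,-0.8,0,-0.001,1],
  [-0.8,-1.6,0,-0.002,1],
  [-0.8,-1.6,0,-0.002,0.3],
  [-0.8,-1.6,0,-0.002,-0.5],
  [-0.8,-1.6,0,-0.002,-1],
  [-0.8,-1.6,0,-0.002,-1],
  [-0.8,-1.6,0,-0.002,-1],
  [-0.8,-1.6,0,-0.002,-1],
  [-0.8,-1.6,20,-0.002,-1],
  [-0.8,-1.6,50,-0.002,-1],
])

```text
clock: 28.45
position: [0.5874, 0.1795, 0.0681]
tool_rot: [3.141, 0.004, 0.089]
force: [0.6, 0.1, 0.1]
grip_width: 0.0855
```

servo_tool([
  [0,-2,40,0,-1],
  [10,-4,80,0,-1],
  [20,-8,110,-0.01,-1],
  [30,-10,110,-0.01,-1],
  [30,-12,110,-0.01,-1],
  [30,-12,110,-0.01,-1],
  [30,-12,110,-0.01,-1],
  [30,-12,110,-0.01,-1],
  [30,-12,110,-0.01,-1],
  [30,-12,110,-0.01,-1],
])

```text
clock: 29.28
position: [0.6185, 0.168, 0.1793]
tool_rot: [3.142, 0.001, 0.079]
force: [0.5, 0.2, -1.1]
grip_width: 0.0854
```

```bash
python3 - <<'E'
from h import *
s=bot.observe();print(s['position'],s['force'],s['grip_width'])
c=bot.calibration("wrist");f=bot.grab_frame("wrist");cv2.imwrite("pics/w13.png",f)
import pickle;pickle.dump(c,open("w13.pkl","wb"))
f2=bot.grab_frame("side");cv2.imwrite("pics/s13.png",cv2.resize(f2[150:280,150:350],None,fx=4,fy=4))
f3=bot.grab_frame("top");cv2.imwrite("pics/t13.png",f3)
E
```

```text
[0.61853624 0.16798401 0.17931408] [ 0.51976661  0.2034409  -1.11346225] 0.08537624230417332
```

View pics/w13.png

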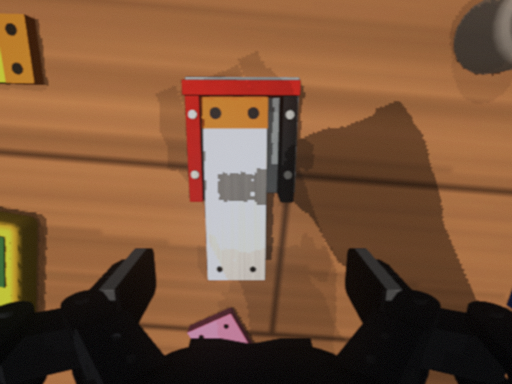

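View pics/s13.png

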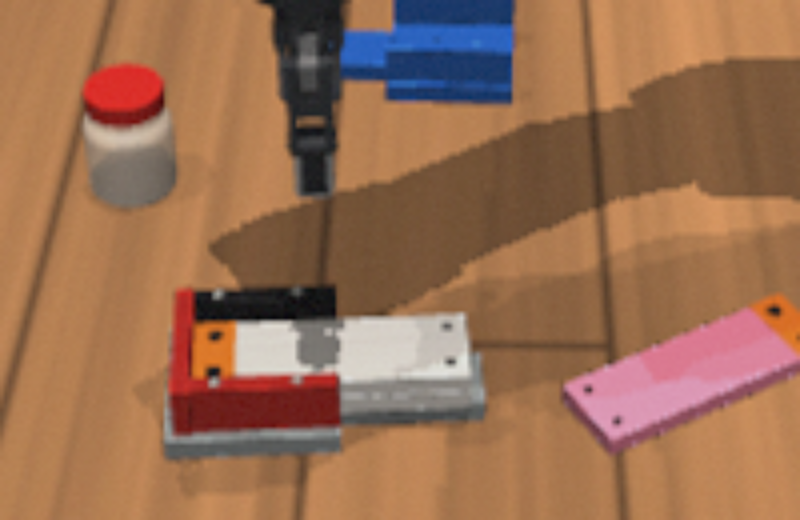

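```bash
python3 - <<'E'
from h import *
import pickle
c=pickle.load(open("w13.pkl","rb"));f=cv2.imread("pics/w13.png")
hsv=cv2.cvtColor(f,cv2.COLOR_BGR2HSV)
r=(((hsv[...,0]<6)|(hsv[...,0]>174))&(hsv[...,1]>150)&(hsv[...,2]>110)).astype(np.uint8);r[:,:170]=0;r[:,320:]=0
C=jigfit(r,c,range(206,280),range(102,198))
for rows in(range(132,275),range(206,275)):
    edges(f,c,.044,rows,C,.076,(204,268))
R=np.array([[np.cos(.076),np.sin(.076)],[-np.sin(.076),np.cos(.076)]])
for col in(220,235,250):
    m=(hsv[:,col,1]<60)&(hsv[:,col,2]>140); k=np.nonzero(m[60:300])[0]+60
    o=(hsv[:,col,0]>10)&(hsv[:,col,0]<26)&(hsv[:,col,1]>150)&(hsv[:,col,2]>150);ko=[v for v in np.nonzero(o)[0] if 85<v<130]
    P=ray(c,[(col,k.max()+.5),(col,min(ko)-.5)],.044)[:,:2]*1000
    print(col,k.max(),min(ko),((P-C)@R.T).round(1).tolist())
cv2.imwrite("pics/w13z.png",cv2.resize(f[70:290,170:310],None,fx=4,fy=2.7,interpolation=cv2.INTER_CUBIC))
E
```

```text
end line yaw 0.07880553 side yaw 0.074725464 corner [695.22925 215.4293 ]
L yaw rel -0.0114 y@-13 -1.35 y@-85 -0.53 y@-160 0.32 142 143
R yaw rel 0.01 y@-13 -55.06 y@-85 -55.78 y@-160 -56.54 130 143
L yaw rel -0.0009 y@-13 -0.11 y@-85 -0.05 y@-160 0.02 69 69
R yaw rel 0.0155 y@-13 -54.52 y@-85 -55.63 y@-160 -56.79 69 69
220 279 97 [[-170.3, -12.7], [-1.1, -16.4]]
235 279 97 [[-170.3, -27.3], [-1.0, -28.9]]
250 279 97 [[-170.2, -41.9], [-1.0, -41.4]]
```

View pics/w13z.png

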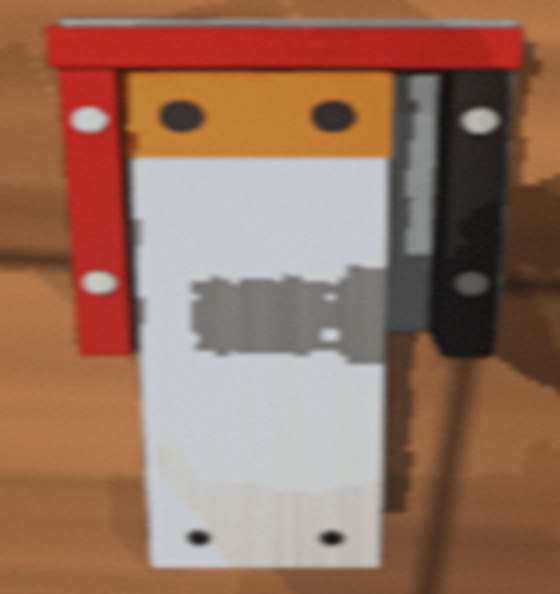

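```bash
python3 - <<'E'
from h import *
f=cv2.imread("pics/t13.png").astype(int);g=cv2.imread("pics/top0.png").astype(int)
for nm,(x0,y0,x1,y1) in dict(meter=(105,195,150,260),mouse=(380,205,410,245),jar=(262,130,290,158)).items():
    print(nm,np.abs(f-g)[y0:y1,x0:x1].mean().round(1))
print(bot.job_done())
E
```

```text
meter 6.1
mouse 5.7
jar 5.5
the job is handed in; nothing more can be done
None
```

The second plate is stacked on the first in the jig, both with the orange end in the corner and pressed against the red fences. Both are released, and the job was handed in at about 29 s.

**What I did:**
- I gripped the first plate on its bare half, pushed it against both fences and let go.
- I lifted the second plate from the cradle by its orange half and set it on the first about 50 mm back. I then regripped it on its bare half and slid it into the corner.
- I gripped both plates together and pressed them into the corner. A picture then showed the second plate about 0.010 rad off, with its front about 1 mm from the side fence. I pressed both again, closer to the corner and with a slight turn. Contact forces showed on both fences, about 5 N at the end and 10 N at the side.

**Last checks:**
- **Second plate position:** its ends measured x about -1.0 and -170.2 mm, and its sides y about -0.5 and -55.8 mm, relative to the jig corner.
- **Second plate angle:** its two long edges disagreed, -0.011 and +0.010 rad, so it averages close to square. Both are within the 0.022 rad limit, but this is the least certain number.
- **First plate:** after stacking I could not measure it directly. The side view shows it flush under the second, and it was gripped and pressed together with it.
- **Height and tilt:** I judged these only by eye, from the side view.
- **Meter, mouse and jar:** the top view shows only a small, even difference from the start in these areas, so there is no sign that they moved.

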